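Retract the locating pins and start the thickness gauge

ROBOT

A 7-joint arm with a two-finger parallel gripper is mounted at the origin on the work surface. World frame = base frame: x ahead of the robot, y to its left, z up, the work surface at z = 0. Lengths are in mm, angles in rad, forces in N, time in s.
With the tool pointing down it reaches from about 400 to 900 mm from the base axis. Payload 5.6 kg.
Tool frame: the origin (TCP) lies midway between the tips of the shut fingers; the grasp point (between the pads) lies 19 mm behind it; z points along the fingers, y is the line along which they close (so a half turn about z gives the same grasp; the last joint's range is limited). The gripper opens to 92 mm and grips with 3 to 60 N. Pads are 20 mm wide; open, the fingers measure 128 mm over their backs; the gripper's body (75 mm by 189 mm) begins 69 mm behind the grasp point.
Start: joints at [-1.184, 0.468, -0.012, 1.603, 0.006, 1.071, -0.056], TCP at [270.888, 590.871, 214.592] pointing down, gripper open.
Joint ranges: [-2.53, 2.53], [-0.31, 2.02], [-1.57, 1.55], [0.28, 2.44], [-1.29, 4.43], [0.15, 1.84], [-2.92, 2.92]. Speed limits (rad/s): [2.57, 2.57, 3.14, 3.14, 3.14, 3.14, 3.14].

INTERFACE

Orientations are given as a rotation vector (axis times angle).
In Python, from cell import robot, grip, kin, viewer gives the robot as it stands. Calls block until the motion is done:
- robot.movep(position, orientation): joint-space move of the TCP to a pose.
- robot.servo_line(position, feed=150, rotation=None): straight line of the TCP; rotation=None keeps the orientation; feed is the mean speed in mm/s.
- robot.goto_joints(angles): joint-space move.
- grip(opening, newtons=None): opening from 0.0 (shut) to 1.0 (fully open); newtons is the grip in N (None keeps the last); returns when the fingers have stopped.
- robot.hold(seconds).
- kin.ik(position, orientation): joint angles nearest the present ones, or None.
- robot.observe(): the state.
- viewer.read_camera(name): name is "scene" or "side" or "wrist"; returns the picture (480x640x3 uint8, red, green, blue); there is no depth.
- viewer.camera_info(name): a dict with "camera_matrix" (3x3 intrinsics, pixels), "R" (3x3) and "t" (3): a world point X has camera coordinates R X + t. Camera axes: x right, y down, z forward; pixel columns grow to the right and rows downward; lengths in mm; the calibration is good to about 2 mm. A picture is of the moment at which its call begins: read the wrist's pose just before it. camera_info takes no time and is no camera call; for the wrist camera it gives the pose at the moment of the call.
A pose or a line that the arm cannot do raises robot.IKError and nothing moves.
- robot.job_done(): hands the job in; it is judged then, once.
Trained networks look in the newest picture that a camera, given by its name, has taken for a name from the list of things; names that differ only in an ending like _2 or _b are one class to them, and where a whole thing is asked for, a point or a joint stands for the part that bears it (a point fixed in the world has none). Each returns a list of dicts, best first, with "confidence" (0 to 1); they miss things now and then, are a little off and sometimes report something else, mostly with a low value. They report only what shows in the picture. A call takes as long as a camera call.
- viewer.silhouettes(name, camera): "mask" (480x640 bool, what is visible of it).
- viewer.pinpoint(name, camera): "at" ([x, y, z] in mm, in the coordinates of the camera as it stood for that picture, good to about 4 mm: a listed point, or the origin of a listed thing).
The state is a dict: "t": time; "joints": joint angles; "joint_velocities": joint speeds; "joint_torque": joint torques, N m; "tcp_pos": TCP position; "tcp_rot": TCP orientation; "contact_force": force on the tool from outside, world axes, zero at the start; "wrist_torque": the same for the moment, N m; "grip_width": opening from 0.0 (shut) to 1.0 (fully open); "grip_force": force on a finger pad.
Only numpy, scipy, OpenCV 4.12 (cv2) and the standard library are available. Lean on these libraries where they do the work, as an engineer would, in place of code of your own. Each camera call takes 0.05 s, during which the arm holds its last target. There are 200 camera calls.

TASK

Ready the thickness gauge for its cycle: with the fingertips, gripping nothing, gently push down three of the steel locating pins on the black nest plate, in this order: first the one with the round disc head, then the square-headed one, then the one with the crossbar; each goes down about 1 cm and stays there, without ramming it onto its stop. Then gently press the START button (the smaller round button on the grey control box) and let it spring back. Leave the slim pin standing and the broad palm button alone, and do not pick up or shift the cover or any other loose thing.

Things in the scene. Friction and masses are not known exactly. Their poses are not given: they have to be found in the camera images.
- nest: fixed black nest plate 260 x 320 x 20 mm lying on the table; origin under its centre, x and y along its sides. It carries the four locating pins, one near each corner, in any arrangement.
- disc_post: fixed black base 44 x 44 x 16 mm with a 24 mm black collar up to 20 mm, standing on the nest plate; carries the disc pin. Origin under its centre, z up.
- disc_top (a point): centre of the top face of the disc pin; it moves with the pin. The steel pin's head is a flat round disc, 44 mm diameter, 8 mm thick; the top stands about 65 mm above the table when raised.
- disc (a joint): how far the disc pin has been pushed straight down, m: 0 to 0.002 at the start (raised), 0.016 on its hard stop; counts as down above 0.006. It slides stiffly (about 4 N at the top, rising to 8 N near the stop, a little more when pushed fast) and friction keeps it where it is left.
- square_post: fixed black base 44 x 44 x 16 mm with a 24 mm black collar up to 20 mm, standing on the nest plate; carries the square pin. Origin under its centre, z up.
- square_top (a point): centre of the top face of the square pin; it moves with the pin. The steel pin's head is a square plate, 30 x 30 mm, 8 mm thick; the top stands about 65 mm above the table when raised.
- square (a joint): how far the square pin has been pushed straight down, m: 0 to 0.002 at the start (raised), 0.016 on its hard stop; counts as down above 0.006. It slides stiffly (about 4 N at the top, rising to 8 N near the stop, a little more when pushed fast) and friction keeps it where it is left.
- bar_post: fixed black base 44 x 44 x 16 mm with a 24 mm black collar up to 20 mm, standing on the nest plate; carries the bar pin. Origin under its centre, z up.
- bar_top (a point): centre of the top face of the bar pin; it moves with the pin. The steel pin's head is a narrow crossbar, 12 x 54 mm, 8 mm thick; the top stands about 65 mm above the table when raised.
- bar (a joint): how far the bar pin has been pushed straight down, m: 0 to 0.002 at the start (raised), 0.016 on its hard stop; counts as down above 0.006. It slides stiffly (about 4 N at the top, rising to 8 N near the stop, a little more when pushed fast) and friction keeps it where it is left.
- slim_post: fixed black base 44 x 44 x 16 mm with a 24 mm black collar up to 20 mm, standing on the nest plate; carries the slim pin. Origin under its centre, z up. The slim pin has no wider head: a plain round steel pin 12 mm in diameter, its top about 45 mm above this origin.
- slim (a joint): how far the slim pin has been pushed straight down, m: 0 to 0.002 at the start (raised), 0.016 on its hard stop; counts as down above 0.006. It slides stiffly (about 4 N at the top, rising to 8 N near the stop, a little more when pushed fast) and friction keeps it where it is left.
- start_base: fixed black housing of the start button on top of the fixed grey control box 200 x 100 x 61 mm high on the table to the robot's right. Its two push buttons, one near each end, may be either way round. Origin under its centre, z up.
- start_top (a point): centre of the top face of the START button, the smaller of the two round grey buttons, 26 mm diameter; moves with it.
- start (a joint): how far the start button is pressed straight down, m: 0 released, 0.006 fully down (about 5 N); springs back.
- palm_base: fixed black housing of the palm button on top of the fixed grey control box 200 x 100 x 61 mm high on the table to the robot's right. Its two push buttons, one near each end, may be either way round. Origin under its centre, z up. The palm button is the broad one of the two round grey buttons, 48 mm diameter.
- palm (a joint): how far the palm button is pressed straight down, m: 0 released, 0.006 fully down (about 5 N); springs back.
- cover: the loose grey plastic cover under inspection: an open oval frame 130 x 68 mm, up to 36 mm high, lying in the middle of the nest plate; origin at the centre of its underside. Bystander.
- block: small loose steel gauge block 30 x 10 x 34 mm high standing on the nest plate; origin under its centre. Bystander.
- setring: loose steel setting ring, 40 mm outside diameter, 16 mm high, on the nest plate; origin under its centre. Bystander.
- cleaner: white bottle, 56 mm diameter, 150 mm high, on the table; origin under its centre. Bystander.
- driver: screwdriver lying on the table. Bystander.
- pot: open aluminium pot, 68 mm diameter, 60 mm high, on the table; origin under its centre. Bystander.
- sensor: black spare sensor head 45 x 22 x 50 mm high, standing on the table; origin under its centre. Bystander.

How it is judged (in metres and radians):
On the way, in this order (a step that is already met when the one before it is completed fails the run):
1. first pin: disc is pushed down (past 6 mm) (value of joint disc above 0.006 m), for 0.1 s.
2. second pin: square is pushed down (past 6 mm) (value of joint square above 0.006 m), for 0.1 s.
3. third pin: bar is pushed down (past 6 mm) (value of joint bar above 0.006 m), for 0.1 s.
4. START is pressed (past 4 mm) (value of joint start above 0.004 m), for 0.05 s.
At the end, for the whole second after the job is handed in: disc, square and bar pins are each down by more than 6 mm, the slim pin by less than 4 mm, START and the palm button are released (under 1.5 mm), and every loose thing lies still within 12 mm of where it was (value of joint each of disc, square, bar above 0.006 m and value of joint slim below 0.004 m and value of joint each of start, palm below 0.0015 m and distance of each of cover, block, setring, cleaner, driver, pot, sensor from where it was at the start of the episode below 0.012 m and linear speed of each of cover, block, setring, cleaner, driver, pot, sensor below 0.02 m/s); the robot touches nothing.
It fails at once if a pin pushed down (past 4 mm) before the pin whose turn comes first is down ((value of joint square above 0.004 m and value of joint disc below 0.006 m) or (value of joint bar above 0.004 m and value of joint square below 0.006 m)).
It fails at once if START pressed (past 2 mm) before all three pins are down (value of joint start above 0.002 m and value of joint bar below 0.006 m).
It fails at once if the slim pin pushed down (past 4 mm) or the palm button pressed (past 2 mm) (value of joint slim above 0.004 m or value of joint palm above 0.002 m).
It fails at once if a pin, a button or what carries them pressed or squeezed with more than 40 N (contact force between any of the arm, the fingers and nest above 40 N or contact force between any of the arm, the fingers and disc_post above 40 N or contact force between any of the arm, the fingers and square_post above 40 N or contact force between any of the arm, the fingers and bar_post above 40 N or contact force between any of the arm, the fingers and slim_post above 40 N or contact force between any of the arm, the fingers and start_base above 40 N or contact force between any of the arm, the fingers and palm_base above 40 N).
It fails at once if a loose thing (the cover, gauge block, setting ring, bottle, screwdriver, pot or sensor) lifted or shifted by more than 12 mm (distance of any of cover, block, setring, cleaner, driver, pot, sensor from where it was at the start of the episode above 0.012 m).
It also fails if it takes over 51 s, if anything falls off the work surface, if the arm or the gripper's body presses on something with over 40 N, if the wrist force passes 120 N, or if a joint passes its speed limit or range.

## Working session

There is one attempt and no reset: what is moved stays moved. The work goes in short steps, each a Python script; the robot and the scene stay as the last script left them, time stands still between calls to the robot, and variables do not carry over. Pictures are saved under pics/ and viewed, at most 10 in all, crops included, and the job is handed in when it is done.

```bash
mkdir -p pics
cat > h.py <<'E'
import numpy as np, cv2
from cell import robot, grip, kin, viewer
def cam(c):
    i=viewer.camera_info(c); return [np.array(i[k],float) for k in("camera_matrix","R","t")]
def shot(c,f=None):
    k=cam(c); im=viewer.read_camera(c)
    if f: cv2.imwrite(f"pics/{f}.png",np.ascontiguousarray(im[:,:,::-1]))
    return k,im
def find(n,c,k):
    K,R,t=k
    return [(np.round(R.T@(np.array(d["at"])-t),1),round(d["confidence"],2)) for d in viewer.pinpoint(n,c)[:2]]
def onplane(u,v,z,k):
    K,R,t=k; d=R.T@np.linalg.inv(K)@[u,v,1]; o=-R.T@t
    return o+d*(z-o[2])/d[2]
E
python3 - <<'E'
from h import *
for c in("scene","side"):
    k,im=shot(c,c)
    print(c,"cam at",-k[1].T@k[2])
    for n in("disc_top","square_top","bar_top","slim_post","start_top","palm_base","nest","cleaner","pot"): print(n,find(n,c,k))
o=robot.observe();print(o["t"],o["tcp_rot"],o["contact_force"],cam("wrist"))
E
```

```text
scene cam at [1182.69300917 -399.19379956  715.50227802]
disc_top [(array([502.9, 133.1,  63. ]), 0.73)]
square_top [(array([647.9, 142.6,  59.9]), 0.61)]
bar_top []
slim_post [(array([496.8, -80.7,  17.5]), 0.74)]
start_top [(array([ 431.1, -362.1,   81.9]), 0.6)]
palm_base [(array([ 546.3, -345.5,   59.4]), 0.59), (array([651.8, 141.3,  60. ]), 0.33)]
nest [(array([ 5.773e+02,  2.230e+01, -4.000e-01]), 0.67), (array([584.2, 148.9,  16.6]), 0.27)]
cleaner [(array([420.6, 350.5,  -2.8]), 0.79), (array([581.7, 150.2,  16.8]), 0.45)]
pot [(array([ 733.9, -223. ,   -3.2]), 0.96)]
side cam at [ 197.67555634 -725.95741509  604.60032967]
disc_top [(array([505.2, 139.5,  65.4]), 0.73), (array([655.4, 416.3,   2.2]), 0.5)]
square_top [(array([648.1, 145.3,  62.4]), 0.6), (array([583.9, 149.9,  19.8]), 0.32)]
bar_top [(array([647.3, -92.2,  68.7]), 0.71)]
slim_post [(array([494.9, -81.2,  20.4]), 0.89)]
start_top [(array([ 427.2, -358.2,   85.2]), 0.59)]
palm_base [(array([ 542.6, -343.4,   60.7]), 0.66), (array([580.9, 151.2,  17.9]), 0.36)]
nest [(array([571.9,  25. ,   2.7]), 0.87)]
cleaner [(array([ 4.220e+02,  3.543e+02, -3.000e-01]), 0.93)]
pot [(array([ 7.308e+02, -2.171e+02, -3.000e-01]), 0.7), (array([649.7, 144.3,  58.8]), 0.16)]
1.0 [6.70042434e-01 3.06922824e+00 9.26967805e-05] [ 2.48400539e-01 -1.21669768e-04 -3.77826512e-01] [array([[348.98928554,   0.        , 321.09738046],
       [  0.        , 348.98928554, 236.23536147],
       [  0.        ,   0.        ,   1.        ]]), array([[ 0.41723499,  0.90879783,  0.00121261],
       [ 0.88004657, -0.40436735,  0.24900818],
       [ 0.22678844, -0.10282777, -0.96850062]]), array([-651.08328368,  -27.00892559,  389.63434457])]
```

View pics/scene.png

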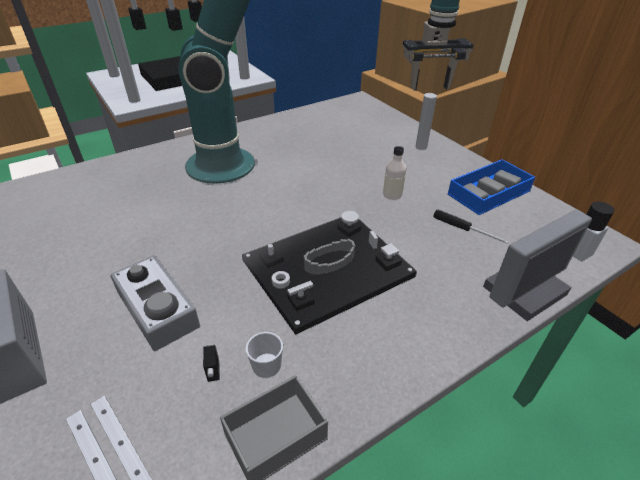

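View pics/side.png

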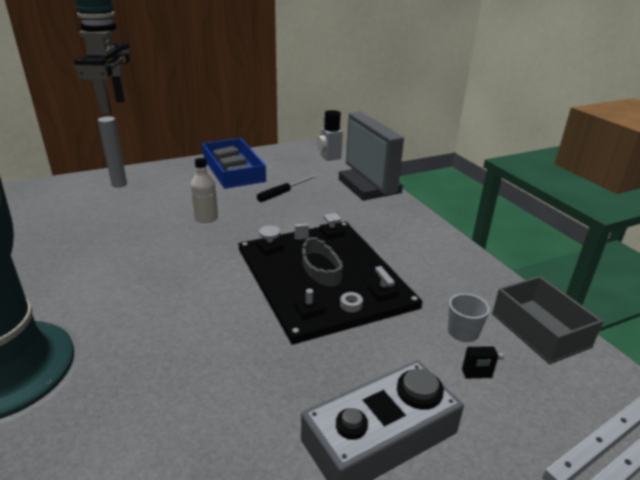

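Both views agree on the layout. In the scene view the disc is at (349,216), the square at (390,251), the bar at (300,287), the slim pin at (270,250) and START at (137,272). Next I'll shut the gripper and check from above with the wrist camera.

Run:
```python
from h import *
grip(0.0)
robot.movep([560,90,260],[0,np.pi,0])
k,im=shot("wrist","w1")
for n in("disc_top","square_top","bar_top","slim_post","block"): print(n,find(n,"wrist",k))
o=robot.observe();print(o["t"],o["tcp_pos"],o["contact_force"],o["joints"])
K,R,t=k
for X in([504,137,65],[648,144,65],[647,-92,65]):
    p=K@(R@np.array(X)+t); print(p[:2]/p[2])
```

```text
disc_top [(array([501.8, 139.9,  67.6]), 0.92), (array([498. , 136.7,  19.3]), 0.41)]
square_top [(array([648.8, 137.6,  59.8]), 0.6)]
bar_top [(array([635.6, -93.6,  64. ]), 0.72), (array([642. , -90.8,  17. ]), 0.51)]
slim_post [(array([494. , -79.3,  18.3]), 0.88)]
block [(array([577. , 156.9,  19.8]), 0.94)]
4.7333 [559.95087883  90.43499934 259.89033147] [-0.82598173 -0.36265539  0.0432072 ] [-0.4156158   0.28162758  0.24013325  1.77423487 -0.07446747  1.09469447
  1.42104818]
[364.61167314 160.87868634]
[366.7056403  291.55207524]
[156.96663586 290.61187289]
```

View pics/w1.png

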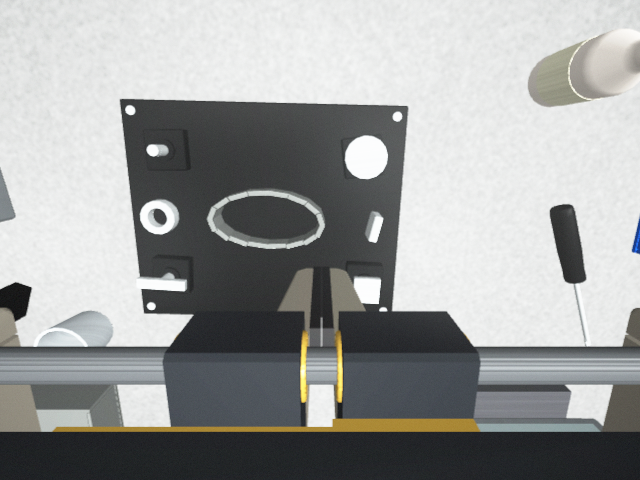

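The wrist view shows the disc centre at about (365.5,157.5), the square at (367,290) and the bar at (162,284). I'll take positions from those pixels and press the disc first.

```bash
cat >> h.py <<'E'
def press(x,y,ztop,depth,feed=20):
    """descend from above in small steps to contact, then push `depth` mm further"""
    fz=lambda:robot.observe()["contact_force"][2]
    robot.movep([x,y,ztop+35],[0,np.pi,0])
    robot.servo_line([x,y,ztop+5],feed=100); robot.hold(.1); f0=fz(); z=ztop+5
    while abs(fz()-f0)<2.0:
        z-=1
        if z<ztop-9: print("no contact"); break
        robot.servo_line([x,y,z],feed=feed)
    print("contact z",z,"f",fz()-f0); zc=z
    while z>zc-depth:
        z-=1; robot.servo_line([x,y,z],feed=feed)
        f=fz()-f0
        if abs(f)>16: print("hard",f); break
    o=robot.observe();print("end",o["tcp_pos"],"f",f,"t",o["t"])
    robot.hold(.15); robot.servo_line([x,y,ztop+35],feed=150)
E
python3 - <<'E'
from h import *
k=cam("wrist")
P={n:onplane(u,v,64.5,k) for n,u,v in(("disc",365.5,157.5),("square",367,290),("bar",162,284))}
print(P)
x,y,_=P["disc"]; press(x,y,65,9)
k,im=shot("wrist"); print(find("disc_top","wrist",k),robot.observe()["t"])
E
```

```text
{'disc': array([500.79393467, 137.08555864,  64.5       ]), 'square': array([646.51027065, 143.42555768,  64.5       ]), 'bar': array([639.22884476, -86.66050243,  64.5       ])}
contact z 64 f 2.4762123750507494
end [500.8657678  137.09586569  55.04574359] f 5.335219977217958 t 9.775
[(array([498.1, 137.5,  55.6]), 0.84)] 10.475
```

Run:
```python
from h import *
press(646.5,143,65,9)
robot.movep([600,-75,200],[0,np.pi,0])
k,im=shot("wrist","w2")
for n in("bar_top","square_top","slim_post"): print(n,find(n,"wrist",k))
K,R,t=k
for X in([640,-88,65],): p=K@(R@np.array(X)+t); print(p[:2]/p[2])
print(robot.observe()["t"])
```

```text
contact z 62 f 3.5220558182264634
end [646.68726176 143.0425414   53.20337648] f 5.506386893941633 t 15.9083
bar_top [(array([637.1, -92.4,  61.2]), 0.93)]
square_top [(array([649. , 140.3,  51.8]), 0.81)]
slim_post [(array([496.9, -79.9,  17.1]), 0.98)]
[303.06464264 269.79309775]
17.6917
```

View pics/w2.png

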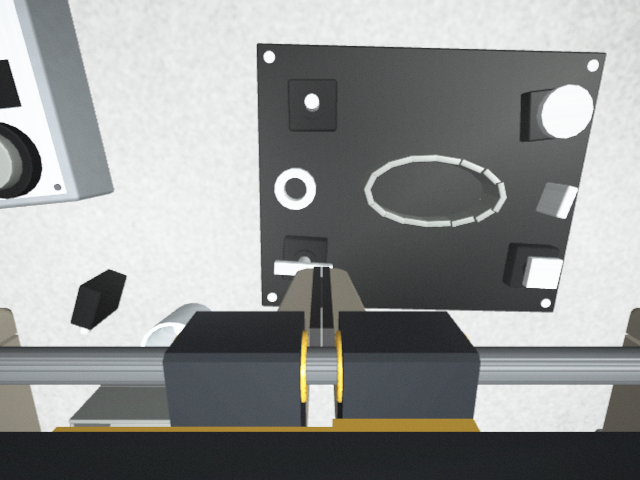

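The bar is at about (303,268), where (640,-88) projects, so I'll press it there and then look at the control box.

Run:
```python
from h import *
press(639,-88,65,9)
robot.movep([470,-355,230],[0,np.pi,0])
k,im=shot("wrist","w3")
for n in("start_top","palm_base","bar_top"): print(n,find(n,"wrist",k))
K,R,t=k
for X in([429,-360,84],): p=K@(R@np.array(X)+t); print(p[:2]/p[2])
print(robot.observe()["t"])
```

```text
contact z 63 f 3.4910402210944396
end [639.14688656 -88.04405421  54.11526217] f 4.721551572846029 t 22.75
start_top [(array([ 428.6, -358.5,   81.9]), 0.55)]
palm_base []
bar_top []
[312.1374802  178.91965168]
24.85
```

View pics/w3.png

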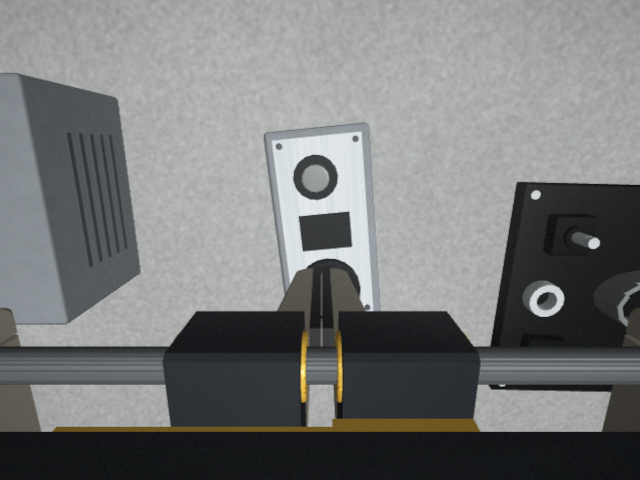

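START is at about (316,178), in agreement with the estimate of (428,-357). There's a tall grey box to the left, so I'll turn the gripper 90° to keep its body clear.

```bash
sed -i 's/def press(x,y,ztop,depth,feed=20)/def press(x,y,ztop,depth,feed=20,rot=(0,np.pi,0),fmax=16)/; s/ztop+35\],\[0,np.pi,0\])/ztop+35],list(rot))/; s/abs(f)>16/abs(f)>fmax/' h.py
python3 - <<'E'
from h import *
p=onplane(316,178,84,cam("wrist")); print(p)
s=np.pi/2**.5
c=[(r,kin.ik([p[0],p[1],119],list(r))) for r in((s,s,0),(s,-s,0))]
c=[(r,q) for r,q in c if q is not None]; j=np.array(robot.observe()["joints"])
r,q=min(c,key=lambda a:np.abs(np.array(a[1])-j).max()); print(r,q)
robot.movep([p[0],p[1],170],list(r))
press(p[0],p[1],84,5,rot=r,fmax=8)
robot.servo_line([p[0],p[1],230],feed=150); robot.hold(.3)
print(robot.observe()["t"])
k,im=shot("scene","end")
for n in("disc_top","square_top","bar_top","start_top","cover","block"): print(n,find(n,"scene",k))
E
```

```text
[ 427.97417168 -357.08822326   84.        ]
(2.221441469079183, 2.221441469079183, 0) [ 0.17367368  0.47829009  0.59037315  1.94165777 -0.35608725  0.82560899
  0.9573996 ]
contact z 82 f 2.2751900788524906
end [ 428.10906547 -357.20172699   77.22358059] f 6.497721312167589 t 29.9583
31.7333
disc_top [(array([503.3, 138.4,  52.8]), 0.57), (array([ 430.2, -360.5,   62.5]), 0.16)]
square_top [(array([586.1, 148.7,  18. ]), 0.68), (array([503.1, 135.4,  20. ]), 0.65)]
bar_top [(array([643.8, -90.5,  52.4]), 0.48)]
start_top [(array([ 431.3, -362.7,   80.5]), 0.57), (array([503.7, 138. ,  54.6]), 0.48)]
cover [(array([579.4,  27.9,  18.9]), 0.61)]
block [(array([584.4, 147.3,  16.6]), 0.7), (array([ 546.4, -340.3,   61.6]), 0.43)]
```

View pics/end.png

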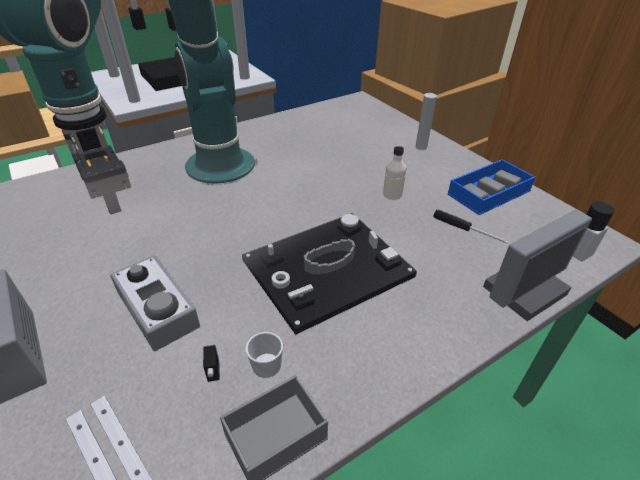

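The three heads sit lower than before: disc (349,219), square (389,255), bar (300,292). The slim pin at (270,250) is still up and nothing loose has moved. START peaked at 6.5 N, above its 5 N full-travel force, and the arm is clear.

```bash
python3 -c "
from h import *
print(robot.job_done())"
```

```text
the job is handed in; nothing more can be done
None
```

I pushed the disc, square and bar pins down about 9–10 mm in that order, then pressed START to about full travel and let go. The slim pin, palm button and loose things were not touched, and the job is handed in (no verdict was returned).

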